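# Find the fullest screw tin by feel

### The arm

A 6-joint arm with a two-finger parallel gripper is mounted at the origin on the work surface. World frame = base frame: x ahead of the robot, y to its left, z up, the work surface at z = 0. Lengths are in m, angles in rad, forces in N, time in s.
With the tool pointing down it reaches from about 0.3 to 0.75 m from the base axis. Payload 8.5 kg.
Tool frame: the origin (TCP) lies at the very end of the fingers, on their centre line; the grasp point (between the pads) lies 19 mm behind it; z points along the fingers, y is the direction in which the jaws open and shut (so a half turn about z gives the same grasp; the last joint's range is limited). The gripper opens to 88 mm and grips with 3 to 60 N. Pads are 18 mm wide; open, the fingers measure 123 mm over their backs; the gripper's body (75 mm by 187 mm) begins 45 mm behind the grasp point.
Start: joints at [0.93, 0.381, 1.297, -0, 1.464, -0.215], TCP at [0.227, 0.501, 0.239] pointing down, gripper open.
Joint ranges: [-3.11, 3.11], [-0.89, 2.33], [0.22, 2.48], [-1.42, 4.56], [0.17, 2.85], [-2.88, 2.88]. Speed limits (rad/s): [2.39, 2.39, 3.14, 3.14, 3.14, 3.14].

### API

Orientations are given as a rotation vector (axis times angle).
In Python, from bench import robot gives the robot as it stands.
- The arm moves only by the shell command python3 -m jog 'ROWS' [OPENING]. ROWS is JSON, a list of rows, each a list of 2 entries, a list of its own where there are three numbers: the shift along the tool's x, y, z in units of 200 mm (1.0 is 200 mm), then the turn about the tool's z in units of 90 degrees (1.0 is 90 degrees). In form: [[[x, y, z], spin], ...]. A call has exactly 8 rows; each row is the pose to reach, as a shift and turn from the pose commanded when the call began, along the tool's axes at that moment; what a row does not reach only later rows make up. A row lasts 1/12 s, in which the tool goes at most 41.7 mm and 7.16 degrees, less where a joint would pass 70% of its speed; a pose out of reach is approached as far as the arm can. A call with a number of a shift or a turn outside -1 to 1 is refused whole. A call with a gripper value outside its range is refused whole. OPENING is the opening, from 0 (shut) to 1 (fully open), set as the call begins (- or left out, the last holds). The fingers move at their own pace and stop on an object; the grip force is fixed at half the most. Time passes only in rows, so rows that repeat a pose let the fingers close, or fill a call up. It gives the time, the measured TCP pose, the force and the opening at its end, in the units of the state.
- robot.state(): the state, without advancing time (a new reading comes with each control period).
- robot.read_camera(name): name is "scene" or "top"; returns the picture (480x640x3 uint8, red, green, blue); there is no depth.
- robot.camera_params(name): a dict with "mtx" (3x3 intrinsics, pixels), "D" ([k1, k2, p1, p2, k3] as OpenCV has them; the pictures are not rectified), "camera_from_world" (4x4, takes a point from world to camera coordinates). Camera axes: x right, y down, z forward; pixel columns grow to the right and rows downward; lengths in m; the calibration is good to about 2 mm. A picture is of the moment at which its call begins. camera_params takes no time and is no camera call.
- robot.close_job(): hands the job in, once; it reports no verdict.
The state is a dict: "time": time; "joints": joint angles; "joint_velocities": joint speeds; "tau": joint torques, N m; "tool_pos": TCP position; "ee_rot": TCP orientation; "force": force on the tool from outside, world axes, zero at the start; "wrist_torque": the same for the moment, N m; "opening": finger opening in m.
Only numpy, scipy, OpenCV 4.12 (cv2) and the standard library are available. Lean on these libraries where they do the work, as an engineer would, in place of code of your own. Each camera call takes 0.05 s, during which the arm holds its last target. There are 200 camera calls.

### The job

The three identical closed screw tins standing about on the patio bench hold different amounts, and only their weight tells which is the fullest: heft them, put the two lighter ones back in the wooden tray, each standing upright in a compartment of its own and set down rather than dropped, and keep the heaviest in hand. Finish while still holding that heaviest tin up in the gripper, upright, still, and at least 10 cm above the bench, touching nothing else. Don't tip a tin over, and leave the lantern, snail, saucer and spout cap where they stand.

Things in the scene. Friction and masses are not known exactly. Their poses are not given: they have to be found in the camera images.
- tin_a: one of three identical closed steel tins of screws, a plain upright cylinder 64 mm in diameter, 92 mm tall (the tight flush lid is its top 22 mm), gripped anywhere on its side; stands on the bench at the start. Origin: centre of its underside, z up. Weighs 0.15 to 0.75 kg, the heaviest at least 0.15 kg more than the others; neither look, name nor place tells which
- tin_b: one of three identical closed steel tins of screws, a plain upright cylinder 64 mm in diameter, 92 mm tall (the tight flush lid is its top 22 mm), gripped anywhere on its side; stands on the bench at the start. Origin: centre of its underside, z up. Weighs 0.15 to 0.75 kg, the heaviest at least 0.15 kg more than the others; neither look, name nor place tells which
- tin_c: one of three identical closed steel tins of screws, a plain upright cylinder 64 mm in diameter, 92 mm tall (the tight flush lid is its top 22 mm), gripped anywhere on its side; stands on the bench at the start. Origin: centre of its underside, z up. Weighs 0.15 to 0.75 kg, the heaviest at least 0.15 kg more than the others; neither look, name nor place tells which
- tray: low wooden tray, fixed on the bench: three compartments in a row, each 86 mm square inside, centres 92 mm apart; outside 98 mm (its x) by 282 mm (its y, the row) plus a 12 mm carrying cleat on each short end; walls and dividers 6 mm thick, tops 36 mm above the bench, floor 6 mm thick. Empty at the start. Origin: centre of its underside, z up
- tray_slot0 (a point): centre of the -y end compartment of the tray, on its floor's upper face (6 mm above the bench); axes as the tray's
- tray_slot1 (a point): centre of the middle compartment of the tray, on its floor's upper face (6 mm above the bench); axes as the tray's
- tray_slot2 (a point): centre of the +y end compartment of the tray, on its floor's upper face (6 mm above the bench); axes as the tray's
- lantern: bystander: glass storm lantern with dark metal foot and roof, 110 mm diameter, 245 mm tall with its wire bail; origin at the centre of its underside
- snail: bystander: ceramic snail figure, 130 mm long, 30 mm wide, 73 mm tall; origin under its middle, head to its -x
- saucer: bystander: grey plastic plant saucer, 156 mm diameter, 26 mm tall; origin at the centre of its underside
- spout_cap: bystander: yellow plastic watering spout cap, 36 mm diameter, 34 mm tall; origin at the centre of its underside
Things that resemble listed ones, but are neither listed nor needed, are in the scene too. Leave any turquoise look-alike of the tin_c alone. What is shaped like the tin_a but blue is not meant.

How it is judged:
On the way:
1. two tins stand in the tray, each in a compartment of its own, released, and they are the two lighter ones (each rests on the tray with less than 5.1 N; the heaviest tin weighs more) ((((x of tin_b in the frame of tray between -0.02 and 0.02 m and y of tin_b in the frame of tray between -0.112 and 0.112 m and z of tin_b in the frame of tray between 0.002 and 0.01 m and angle between tin_b's own z axis and vertical below 0.08 rad and linear speed of tin_b below 0.03 m/s and contact force between the fingers and tin_b below 0.2 N and contact force between tin_b and tray below 5.1 N) and (x of tin_c in the frame of tray between -0.02 and 0.02 m and y of tin_c in the frame of tray between -0.112 and 0.112 m and z of tin_c in the frame of tray between 0.002 and 0.01 m and angle between tin_c's own z axis and vertical below 0.08 rad and linear speed of tin_c below 0.03 m/s and contact force between the fingers and tin_c below 0.2 N and contact force between tin_c and tray below 5.1 N)) or ((x of tin_a in the frame of tray between -0.02 and 0.02 m and y of tin_a in the frame of tray between -0.112 and 0.112 m and z of tin_a in the frame of tray between 0.002 and 0.01 m and angle between tin_a's own z axis and vertical below 0.08 rad and linear speed of tin_a below 0.03 m/s and contact force between the fingers and tin_a below 0.2 N and contact force between tin_a and tray below 5.1 N) and (x of tin_c in the frame of tray between -0.02 and 0.02 m and y of tin_c in the frame of tray between -0.112 and 0.112 m and z of tin_c in the frame of tray between 0.002 and 0.01 m and angle between tin_c's own z axis and vertical below 0.08 rad and linear speed of tin_c below 0.03 m/s and contact force between the fingers and tin_c below 0.2 N and contact force between tin_c and tray below 5.1 N)) or ((x of tin_a in the frame of tray between -0.02 and 0.02 m and y of tin_a in the frame of tray between -0.112 and 0.112 m and z of tin_a in the frame of tray between 0.002 and 0.01 m and angle between tin_a's own z axis and vertical below 0.08 rad and linear speed of tin_a below 0.03 m/s and contact force between the fingers and tin_a below 0.2 N and contact force between tin_a and tray below 5.1 N) and (x of tin_b in the frame of tray between -0.02 and 0.02 m and y of tin_b in the frame of tray between -0.112 and 0.112 m and z of tin_b in the frame of tray between 0.002 and 0.01 m and angle between tin_b's own z axis and vertical below 0.08 rad and linear speed of tin_b below 0.03 m/s and contact force between the fingers and tin_b below 0.2 N and contact force between tin_b and tray below 5.1 N)))), for 0.2 s.
At the end, for the whole second after the job is handed in: heaviest tin gripped, underside over 95 mm above the bench, within 0.25 rad of upright, below 0.03 m/s, touching no other thing; the two lighter tins released and at rest on the tray floor in own compartments, within 0.08 rad of upright; bystanders within 20 mm of their start ((((x of tin_b in the frame of tray between -0.02 and 0.02 m and y of tin_b in the frame of tray between -0.112 and 0.112 m and z of tin_b in the frame of tray between 0.002 and 0.01 m and angle between tin_b's own z axis and vertical below 0.08 rad and linear speed of tin_b below 0.03 m/s and contact force between the fingers and tin_b below 0.2 N and contact force between tin_b and tray below 5.1 N) and (x of tin_c in the frame of tray between -0.02 and 0.02 m and y of tin_c in the frame of tray between -0.112 and 0.112 m and z of tin_c in the frame of tray between 0.002 and 0.01 m and angle between tin_c's own z axis and vertical below 0.08 rad and linear speed of tin_c below 0.03 m/s and contact force between the fingers and tin_c below 0.2 N and contact force between tin_c and tray below 5.1 N) and height (world z) of tin_a above 0.095 m and contact force between the fingers and tin_a above 1 N and angle between tin_a's own z axis and vertical below 0.25 rad and linear speed of tin_a below 0.03 m/s and contact force between tin_a and tray below 0.1 N and contact force between tin_a and tin_b below 0.1 N and contact force between tin_a and tin_c below 0.1 N and contact force between tin_a and lantern below 0.1 N and contact force between tin_a and snail below 0.1 N and contact force between tin_a and saucer below 0.1 N and contact force between tin_a and spout_cap below 0.1 N) or ((x of tin_a in the frame of tray between -0.02 and 0.02 m and y of tin_a in the frame of tray between -0.112 and 0.112 m and z of tin_a in the frame of tray between 0.002 and 0.01 m and angle between tin_a's own z axis and vertical below 0.08 rad and linear speed of tin_a below 0.03 m/s and contact force between the fingers and tin_a below 0.2 N and contact force between tin_a and tray below 5.1 N) and (x of tin_c in the frame of tray between -0.02 and 0.02 m and y of tin_c in the frame of tray between -0.112 and 0.112 m and z of tin_c in the frame of tray between 0.002 and 0.01 m and angle between tin_c's own z axis and vertical below 0.08 rad and linear speed of tin_c below 0.03 m/s and contact force between the fingers and tin_c below 0.2 N and contact force between tin_c and tray below 5.1 N) and height (world z) of tin_b above 0.095 m and contact force between the fingers and tin_b above 1 N and angle between tin_b's own z axis and vertical below 0.25 rad and linear speed of tin_b below 0.03 m/s and contact force between tin_b and tray below 0.1 N and contact force between tin_b and tin_a below 0.1 N and contact force between tin_b and tin_c below 0.1 N and contact force between tin_b and lantern below 0.1 N and contact force between tin_b and snail below 0.1 N and contact force between tin_b and saucer below 0.1 N and contact force between tin_b and spout_cap below 0.1 N) or ((x of tin_a in the frame of tray between -0.02 and 0.02 m and y of tin_a in the frame of tray between -0.112 and 0.112 m and z of tin_a in the frame of tray between 0.002 and 0.01 m and angle between tin_a's own z axis and vertical below 0.08 rad and linear speed of tin_a below 0.03 m/s and contact force between the fingers and tin_a below 0.2 N and contact force between tin_a and tray below 5.1 N) and (x of tin_b in the frame of tray between -0.02 and 0.02 m and y of tin_b in the frame of tray between -0.112 and 0.112 m and z of tin_b in the frame of tray between 0.002 and 0.01 m and angle between tin_b's own z axis and vertical below 0.08 rad and linear speed of tin_b below 0.03 m/s and contact force between the fingers and tin_b below 0.2 N and contact force between tin_b and tray below 5.1 N) and height (world z) of tin_c above 0.095 m and contact force between the fingers and tin_c above 1 N and angle between tin_c's own z axis and vertical below 0.25 rad and linear speed of tin_c below 0.03 m/s and contact force between tin_c and tray below 0.1 N and contact force between tin_c and tin_a below 0.1 N and contact force between tin_c and tin_b below 0.1 N and contact force between tin_c and lantern below 0.1 N and contact force between tin_c and snail below 0.1 N and contact force between tin_c and saucer below 0.1 N and contact force between tin_c and spout_cap below 0.1 N)) and distance of each of lantern, snail, saucer, spout_cap from where it was at the start of the episode below 0.02 m); the arm keeps its last pose, push and grip.
It fails at once if a tin is tipped over (more than 0.6 rad from upright) (angle between any of tin_a, tin_b, tin_c's own z axis and vertical above 0.6 rad).
It fails at once if a tin is dropped (falls free of the fingers faster than 0.7 m/s, a drop of about 25 mm) ((linear speed of tin_a above 0.7 m/s and contact force between the fingers and tin_a below 0.1 N) or (linear speed of tin_b above 0.7 m/s and contact force between the fingers and tin_b below 0.1 N) or (linear speed of tin_c above 0.7 m/s and contact force between the fingers and tin_c below 0.1 N)).
It fails at once if a bystander is disturbed (moved more than 20 mm or tipped more than 0.3 rad) (distance of any of lantern, snail, saucer, spout_cap from where it was at the start of the episode above 0.02 m or angle between any of lantern, snail, saucer, spout_cap's own z axis and vertical above 0.3 rad).
It also fails if it takes over 72 s, if anything falls off the work surface, if the arm or the gripper's body presses on something with over 40 N, if the wrist force passes 120 N, or if a joint passes its speed limit or range.

## Working session

There is one attempt and no reset: what is moved stays moved. The work goes in short steps, Python scripts to look and compute and a shell command to move; the robot and the scene stay as the last step left them, time stands still between calls to the robot, and variables do not carry over. Pictures are saved under pics/ and viewed, about 8 in all and at most 12, crops included, and the job is handed in when it is done.

```bash
mkdir -p pics
python3 - <<'E'
from bench import robot
import cv2,numpy as np
for n in("scene","top"):
    im=robot.read_camera(n); cv2.imwrite(f"pics/{n}0.png",im[:,:,::-1]); p=robot.camera_params(n); print(n,p)
print(robot.state())
E
```

```text
scene {'mtx': array([[545.53243815,   0.        , 320.75296629],
       [  0.        , 545.53243815, 234.52916436],
       [  0.        ,   0.        ,   1.        ]]), 'D': array([-0.03876063,  0.        ,  0.        ,  0.        ,  0.        ]), 'camera_from_world': array([[ 0.47767619,  0.87852087,  0.00515113, -0.24572032],
       [ 0.61113458, -0.3280672 , -0.72033772, -0.3305895 ],
       [-0.63114181,  0.34723621, -0.69360438,  1.7927062 ],
       [ 0.        ,  0.        ,  0.        ,  1.        ]])}
top {'mtx': array([[513.11544099,   0.        , 319.83072548],
       [  0.        , 513.11544099, 241.37968676],
       [  0.        ,   0.        ,   1.        ]]), 'D': array([-0.03356006,  0.        ,  0.        ,  0.        ,  0.        ]), 'camera_from_world': array([[ 1.64193016e-02, -9.99865190e-01,  9.25844860e-05,
        -1.34141520e-02],
       [-9.97853830e-01, -1.63921423e-02, -6.33958359e-02,
         5.53580039e-01],
       [ 6.33888072e-02,  9.48529567e-04, -9.97988457e-01,
         1.51720935e+00],
       [ 0.00000000e+00,  0.00000000e+00,  0.00000000e+00,
         1.00000000e+00]])}
{'time': 0.1, 'joints': array([ 9.29704453e-01,  3.81125551e-01,  1.29813105e+00,  2.59628942e-05,
        1.46360847e+00, -2.15324886e-01]), 'joint_velocities': array([ 0.0001317 , -0.00099459, -0.00358989,  0.00067075,  0.00043103,
        0.0001372 ]), 'tau': array([ 2.98490922e-03, -4.38650465e+01, -2.24913239e+01,  7.13968487e-02,
        3.41557455e-02, -1.85129659e-05]), 'tool_pos': array([0.22702138, 0.50069518, 0.23821935]), 'ee_rot': array([-6.63640693e-01, -3.07013276e+00,  1.80109091e-03]), 'force': array([0.50360081, 0.16691019, 0.10575086]), 'wrist_torque': array([0.02274047, 0.05148247, 0.04936745]), 'opening': 0.08785899121109021}
```

View pics/top0.png

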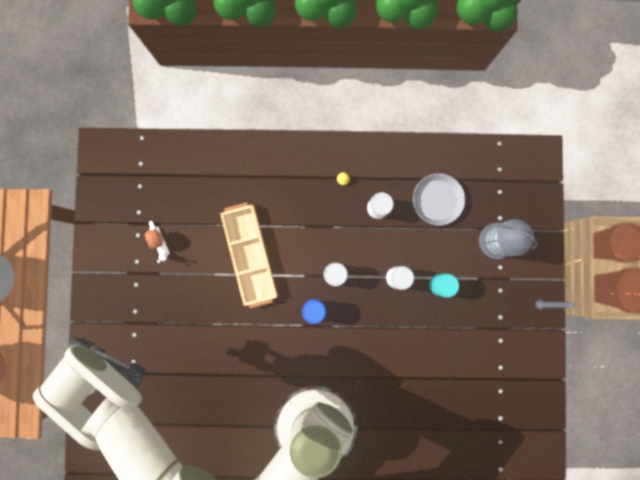

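View pics/scene0.png

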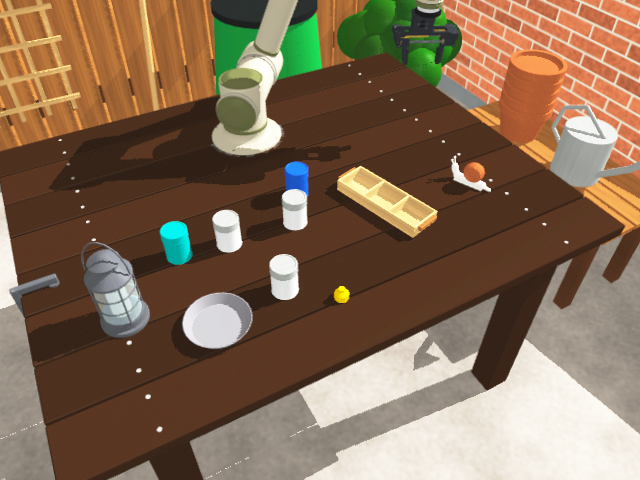

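The top view shows the tins at about (380,206), (336,274) and (400,278). The turquoise look-alike is at (445,286) and the blue one at (314,312). The tray is centred near (248,255), the spout cap is at (343,179) and the saucer at (439,199). I'll enlarge this area to pick points more exactly.

```bash
cat > h.py <<'E'
from bench import robot
import cv2,numpy as np
def ray(n,uv,z):
    p=robot.camera_params(n);T=p["camera_from_world"];R,t=T[:3,:3],T[:3,3]
    q=cv2.undistortPoints(np.array([[uv]],float),p["mtx"],p["D"])[0,0]
    d=R.T@np.array([*q,1]);c=-R.T@t
    return (c+d*(z-c[2])/d[2])[:2]
def proj(n,P):
    p=robot.camera_params(n);T=p["camera_from_world"]
    return cv2.projectPoints(np.array(P,float).reshape(-1,1,3),cv2.Rodrigues(T[:3,:3])[0],T[:3,3],p["mtx"],p["D"])[0][:,0]
def circ(x,y,z,r=.032):
    a=np.linspace(0,2*np.pi,40);return np.c_[x+r*np.cos(a),y+r*np.sin(a),0*a+z]
E
cat > a.py <<'E'
from h import *
im=cv2.imread("pics/top0.png");sc=cv2.imread("pics/scene0.png")
# fit tin centre: maximise bright low-sat mask overlap of silhouette (hull of top+bottom circles) in both views
def mask(i):
    h=cv2.cvtColor(i,cv2.COLOR_BGR2HSV);return ((h[...,1]<70)&(h[...,2]>95)).astype(float)
M={"top":mask(im),"scene":mask(sc)}
from scipy.optimize import minimize
def cost(v):
    c=0
    for n in M:
        hull=cv2.convexHull(np.vstack([proj(n,circ(*v,0)),proj(n,circ(*v,.092))]).astype(np.float32))
        K=np.zeros((480,640),np.uint8);cv2.fillConvexPoly(K,(hull*16).astype(np.int32),1,shift=4)
        big=cv2.dilate(K,np.ones((9,9)))
        c+=((K*(1-M[n])).sum()+((big-K)*M[n]).sum())/K.sum()
    return c
for uv in((380,206),(336,274),(400,278)):
    x0=ray("top",uv,.08);r=minimize(cost,x0,method="Nelder-Mead",options=dict(initial_simplex=[x0,x0+[.01,0],x0+[0,.01]]))
    print(uv,x0.round(4),r.x.round(4),round(r.fun,3))
    for n,I in(("top",im),("scene",sc)):
        for z in(0,.092):cv2.polylines(I,[(proj(n,circ(*r.x,z))*16).astype(np.int32)],True,(0,0,255),1,shift=4)
# tray: fit wood mask min-area rect of the outer rim
h=cv2.cvtColor(cv2.imread("pics/top0.png"),cv2.COLOR_BGR2HSV)
w=((h[...,0]>8)&(h[...,0]<30)&(h[...,2]>130)&(h[...,1]>40)).astype(np.uint8);w[:, :215]=0;w[:,285:]=0;w[:195]=0;w[315:]=0
pts=np.argwhere(w)[:,::-1]
W=np.array([ray("top",p,.036) for p in pts]).astype(np.float32);(c,s,a)=cv2.minAreaRect(W);print("tray",c,s,a)
b=cv2.boxPoints((c,s,a));print(b)
cv2.polylines(im,[(proj("top",np.c_[b,[.036]*4])*16).astype(np.int32)],True,(0,0,255),1,shift=4)
for uv,z,n in(((343,179),.03,"cap"),((439,199),.02,"saucer")):print(n,ray("top",uv,z))
print("blue",ray("top",(314,312),.092),"turq",ray("top",(445,286),.092))
A=cv2.resize(im[165:340,210:480],None,fx=2.95,fy=2.95,interpolation=cv2.INTER_CUBIC);cv2.imwrite("pics/c1.png",A)
cv2.imwrite("pics/c2.png",cv2.resize(sc[150:340,150:450],None,fx=2.6,fy=2.6,interpolation=cv2.INTER_CUBIC))
E
python3 a.py
```

```text
(380, 206) [ 0.6548 -0.1762] [ 0.6611 -0.1784] 0.229
(336, 274) [ 0.4571 -0.0521] [ 0.4563 -0.0486] 0.29
(400, 278) [ 0.4486 -0.2353] [ 0.4512 -0.2382] 0.275Traceback (most recent call last):
  File "a.py", line 25, in <module>
    W=np.array([ray("top",p,.036) for p in pts]).astype(np.float32);(c,s,a)=cv2.minAreaRect(W);print("tray",c,s,a)
                ~~~^^^^^^^^^^^^^^
  File "h.py", line 4, in ray
    p=robot.camera_params(n);T=p["camera_from_world"];R,t=T[:3,:3],T[:3,3]
ValueError: time passes only in moves, steps and waits
```

```bash
python3 - <<'E'
import re
s=open("h.py").read().replace("import cv2,numpy as np\n","import cv2,numpy as np\nCP={n:robot.camera_params(n) for n in('top','scene')}\n").replace("p=robot.camera_params(n)","p=CP[n]")
open("h.py","w").write(s)
E
python3 a.py
```

```text
(380, 206) [ 0.6548 -0.1762] [ 0.6611 -0.1784] 0.229
(336, 274) [ 0.4571 -0.0521] [ 0.4563 -0.0486] 0.29
(400, 278) [ 0.4486 -0.2353] [ 0.4512 -0.2382] 0.275
tray (0.5098778009414673, 0.2092156857252121) (0.1926538497209549, 0.3114999532699585) 87.1250228881836
[[0.34949243 0.12082192]
 [0.6606003  0.10519809]
 [0.6702632  0.29760945]
 [0.3591553  0.3132333 ]]
cap [ 0.74104132 -0.07056706]
saucer [ 0.68719199 -0.36068001]
blue [0.34900127 0.00878524] turq [ 0.42802411 -0.36147462]
```

View pics/c1.png

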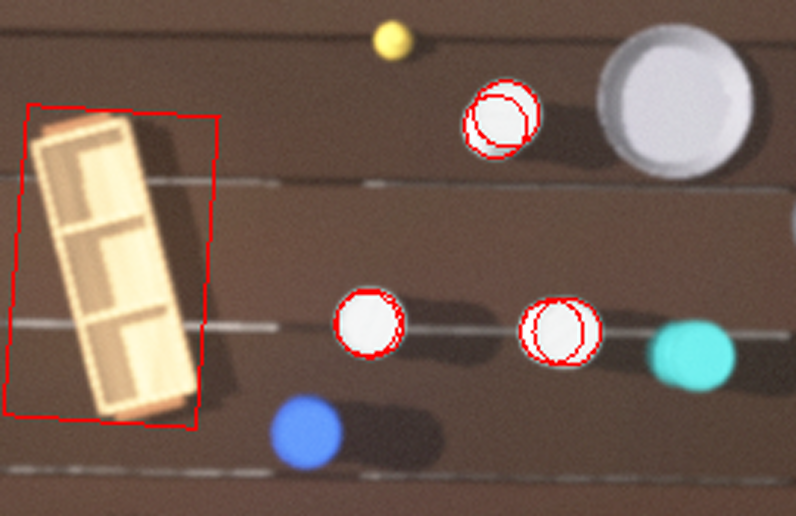

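View pics/c2.png

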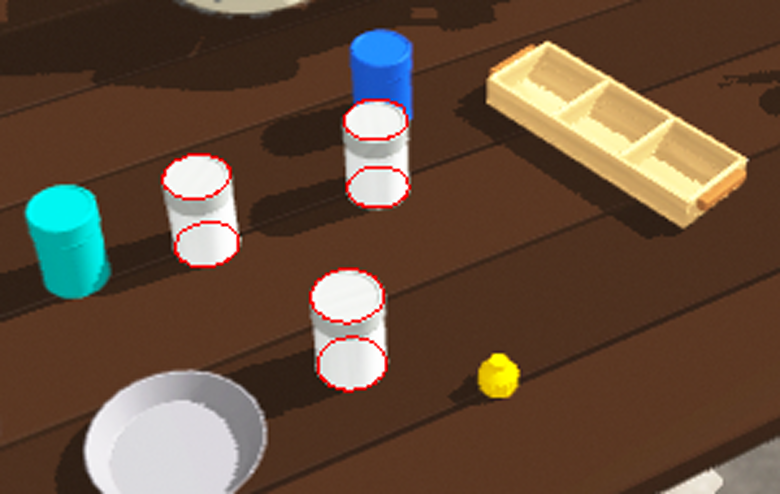

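The red outlines fit all three tins in both views. The tray fit is wrong because the mask took in a plank seam, so I'll refit from the rim corners. In the crop these are (33,142), (128,117), (196,392) and (100,417). In the enlarged scene view they are (487,90), (547,42), (747,158) and (688,215).

Run:
```python
from h import *
from scipy.optimize import least_squares
t=np.array([(33,142),(128,117),(196,392),(100,417)])/2.95+[210,165]
s=np.array([(687,213),(746,158),(547,42),(487,84)])/2.6+[150,150]
# local: far end is +x world ; order: (far-left),(far-right),(near-right),(near-left)
W=np.array([ray("top",p,.036) for p in t]);print(W.round(4),"scene",np.array([ray("scene",p,.036) for p in s]).round(4))
def L(v):
    c,sn=np.cos(v[2]),np.sin(v[2]);l=np.array([(-.049,.141),(.049,.141),(.049,-.141),(-.049,-.141)])
    return np.c_[l@np.array([[c,sn],[-sn,c]])+v[:2],[.036]*4]
# try tray y axis along world direction from near to far
d=W[:2].mean(0)-W[2:].mean(0);a=np.arctan2(d[1],d[0])-np.pi/2
P=L([*W.mean(0),a]);print(P[:,:2].round(4))
for use in("top","scene","both"):
    def f(v):
        e=[]
        if use!="scene":e.append((proj("top",L(v))-t).ravel())
        if use!="top":
            e.append((proj("scene",L(v))-s).ravel())
        return np.concatenate(e)
    r=least_squares(f,[*W.mean(0),a]);print(use,r.x.round(4),abs(r.fun).max().round(2))
v=r.x
u=np.array([-np.sin(v[2]),np.cos(v[2])])
for k in(-1,0,1):print("slot",k+1,(v[:2]+k*.092*u).round(4))
R=cv2.Rodrigues(robot.state()["ee_rot"])[0];print(R.round(3))
```

```text
[[0.6318 0.2899]
 [0.6586 0.1948]
 [0.3842 0.1203]
 [0.3578 0.2154]] scene [[0.6734 0.1883]
 [0.6347 0.2909]
 [0.3673 0.213 ]
 [0.4015 0.1149]]
[[0.6313 0.2894]
 [0.657  0.1948]
 [0.3849 0.1208]
 [0.3592 0.2154]]
top [ 0.5081  0.2051 -1.3046] 0.53
scene [ 0.5162  0.2047 -1.1776] 25.4
both [ 0.5112  0.2059 -1.2619] 24.32
slot 0 [0.4235 0.178 ]
slot 1 [0.5112 0.2059]
slot 2 [0.5988 0.2339]
[[-0.911  0.413 -0.001]
 [ 0.413  0.911 -0.001]
 [ 0.    -0.001 -1.   ]]
```

```bash
python3 -m jog '[[[-1,-1,0],-0.44],[[-1,-1,0],-0.44],[[-1,-1,0],-0.44],[[-1,-1,0],-0.44],[[-1,-1,0],-0.44],[[-1,-1,0],-0.44],[[-1,-1,0],-0.44],[[-1,-1,0],-0.44]]' 1
cat > to.py <<'E'
import sys
from h import *
s=robot.state();R=cv2.Rodrigues(s["ee_rot"])[0];g=np.array([float(a) for a in sys.argv[1:4]])
y=R[:,1];print("t",round(s["time"],2),"pos",s["tool_pos"].round(4),"rows",(R.T@(g-s["tool_pos"])/.2).round(3),"jawdeg",np.degrees(np.arctan2(y[1],y[0])).round(1),"F",s["force"].round(2),"open",round(s["opening"],4),"q6",s["joints"][5].round(2))
E
python3 to.py .4563 -.0486 .15
```

```text
time: 0.77
tool_pos: [0.3272, 0.2333, 0.2386]
ee_rot: [0.417, -3.113, 0.001]
force: [0.4, 0.0, -0.1]
opening: 0.0878
t 0.77 pos [0.3272 0.2333 0.2386] rows [-0.253 -1.529  0.444] jawdeg 105.2 F [ 0.38  0.03 -0.11] open 0.0878 q6 -1.51
```

```bash
python3 -m jog '[[[-0.13,-0.85,0.2],0],[[-0.13,-0.85,0.2],0],[[-0.13,-0.85,0.2],0],[[-0.13,-0.85,0.2],0],[[-0.13,-0.85,0.2],0],[[-0.13,-0.85,0.2],0],[[-0.13,-0.85,0.2],0],[[-0.13,-0.85,0.2],0]]' >/dev/null
python3 -m jog '[[[-0.125,-0.68,0.24],0],[[-0.125,-0.68,0.24],0],[[-0.125,-0.68,0.24],0],[[-0.125,-0.68,0.24],0],[[-0.125,-0.68,0.24],0],[[-0.125,-0.68,0.24],0],[[-0.125,-0.68,0.24],0],[[-0.125,-0.68,0.24],0]]' >/dev/null
python3 to.py .4563 -.0486 .055
python3 - <<'E'
from h import *
a=robot.read_camera("scene")[:,:,::-1].copy()
for c in((.4563,-.0486),(.6611,-.1784),(.4512,-.2382)):cv2.polylines(a,[proj("scene",circ(*c,.092)).astype(np.int32)],True,(0,0,255))
u=np.array([.9648,.2631])
for k in(-1,0,1):cv2.polylines(a,[proj("scene",circ(*(np.array([.5081,.2051])+.092*k*u),.006)).astype(np.int32)],True,(0,0,255))
cv2.imwrite("pics/s1.png",cv2.resize(a[100:340,150:450],None,fx=2.5,fy=2.5,interpolation=cv2.INTER_CUBIC))
E
```

```text
t 2.1 pos [ 0.4558 -0.0441  0.1514] rows [ 0.004 -0.022  0.482] jawdeg 105.3 F [ 0.11 -0.34  0.03] open 0.0881 q6 -2.19
```

View pics/s1.png

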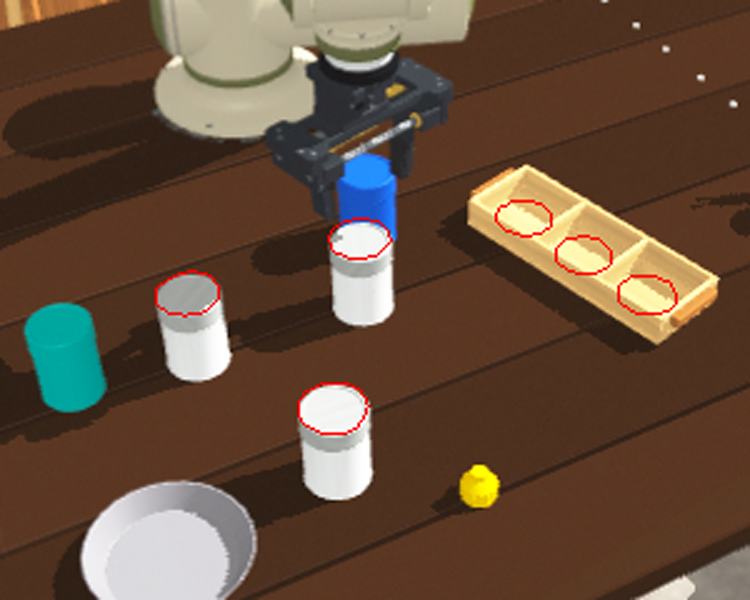

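The tin outlines and slot circles line up with the picture, and the gripper is centred over tin 2 (near (361,240)). I'll descend and grip.

```bash
python3 -m jog '[[[0,-0.02,0.1],0],[[0,-0.02,0.2],0],[[0,-0.02,0.3],0],[[0,-0.02,0.38],0],[[0,-0.02,0.44],0],[[0,-0.02,0.48],0],[[0,-0.02,0.48],0],[[0,-0.02,0.48],0]]'; python3 -m jog '[[[0,0,0],0],[[0,0,0],0],[[0,0,0],0],[[0,0,0],0],[[0,0,0],0],[[0,0,0],0],[[0,0,0],0],[[0,0,0],0]]' 0; python3 -m jog '[[[0,0,-0.02],0],[[0,0,-0.06],0],[[0,0,-0.12],0],[[0,0,-0.18],0],[[0,0,-0.24],0],[[0,0,-0.3],0],[[0,0,-0.35],0],[[0,0,-0.38],0]]';  python3 -m jog '[[[0,0,0],0],[[0,0,0],0],[[0,0,0],0],[[0,0,0],0],[[0,0,0],0],[[0,0,0],0],[[0,0,0],0],[[0,0,0],0]]'; python3 to.py .4193 .1809 .131
```

```text
time: 2.82
tool_pos: [0.4573, -0.0493, 0.0552]
ee_rot: [-0.417, 3.114, -0.0]
force: [-0.5, 0.3, -0.2]
opening: 0.0884
time: 3.48
tool_pos: [0.4574, -0.0496, 0.0552]
ee_rot: [-0.416, 3.113, -0.0]
force: [-0.5, 2.7, 6.6]
opening: 0.0645
time: 4.15
tool_pos: [0.4573, -0.0498, 0.1321]
ee_rot: [-0.415, 3.113, -0.001]
force: [-0.4, 0.2, -3.2]
opening: 0.0641
time: 4.82
tool_pos: [0.4572, -0.0496, 0.1306]
ee_rot: [0.416, -3.114, -0.0]
force: [-0.4, 0.1, -3.2]
opening: 0.0641
t 4.82 pos [ 0.4572 -0.0496  0.1306] rows [-0.12   1.162 -0.002] jawdeg 105.2 F [-0.38  0.09 -3.18] open 0.0641 q6 -2.2
```

Tin 2 weighs about 3.2 N, so it is a light one. It goes to slot 0.

```bash
python3 -m jog '[[[-0.01,0.04,0],0],[[-0.02,0.12,0],0],[[-0.03,0.22,0],0],[[-0.04,0.34,0],0],[[-0.05,0.46,0],0],[[-0.06,0.58,0],0],[[-0.07,0.7,0],0],[[-0.08,0.8,0],0]]' >/dev/null;  python3 -m jog '[[[-0.01,0.1,0],0],[[-0.02,0.18,0],0],[[-0.03,0.25,0],0],[[-0.035,0.3,0],0],[[-0.04,0.335,0],0],[[-0.04,0.355,0],0],[[-0.04,0.36,0],0],[[-0.04,0.36,0],0]]' >/dev/null; python3 to.py .4193 .1809 .062
python3 - <<'E'
from h import *
a=robot.read_camera("scene")[:,:,::-1].copy()
u=np.array([.9648,.2631])
cv2.polylines(a,[proj("scene",circ(.4193,.1809,.168)).astype(np.int32)],True,(0,0,255))
cv2.imwrite("pics/s2.png",cv2.resize(a[60:300,250:450],None,fx=2.5,fy=2.5,interpolation=cv2.INTER_CUBIC))
E
```

```text
t 6.15 pos [0.4195 0.1804 0.1307] rows [0.    0.003 0.344] jawdeg 105.2 F [ 0.58 -0.23 -2.74] open 0.0645 q6 -1.69
```

View pics/s2.png

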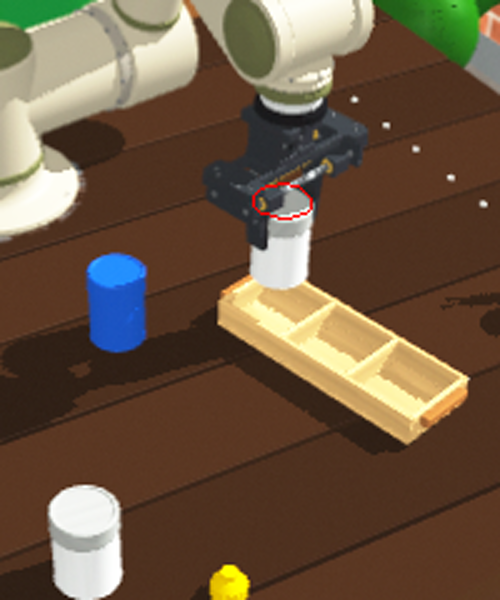

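The tin hangs upright over slot 0, with the expected outline on its lid at about (283,200). I'll lower it, release, and back off straight up.

```bash
python3 -m jog '[[[0,0,0.05],0],[[0,0,0.13],0],[[0,0,0.21],0],[[0,0,0.27],0],[[0,0,0.31],0],[[0,0,0.33],0],[[0,0,0.34],0],[[0,0,0.345],0]]'; python3 to.py .4193 .1809 .061
```

```text
time: 6.87
tool_pos: [0.4198, 0.1804, 0.0619]
ee_rot: [-0.415, 3.114, -0.0]
force: [-0.8, -0.5, -2.5]
opening: 0.0643
t 6.87 pos [0.4198 0.1804 0.0619] rows [0.002 0.003 0.004] jawdeg 105.2 F [-0.76 -0.52 -2.48] open 0.0643 q6 -1.69
```

```bash
python3 -m jog '[[[0,0,0.003],0],[[0,0,0.006],0],[[0,0,0.008],0],[[0,0,0.01],0],[[0,0,0.01],0],[[0,0,0.01],0],[[0,0,0.01],0],[[0,0,0.01],0]]'; python3 -m jog '[[[0,0,0],0],[[0,0,0],0],[[0,0,0],0],[[0,0,0],0],[[0,0,0],0],[[0,0,0],0],[[0,0,0],0],[[0,0,0],0]]' 1;python3 -m jog '[[[0,0,-0.1],0],[[0,0,-0.2],0],[[0,0,-0.3],0],[[0,0,-0.4],0],[[0,0,-0.44],0],[[0,0,-0.45],0],[[0,0,-0.45],0],[[0,0,-0.45],0]]'; python3 to.py .4512 -.2382 .15
python3 - <<'E'
from h import *
a=robot.read_camera("top")[:,:,::-1].copy();b=robot.read_camera("scene")[:,:,::-1].copy()
for n,i in(("top",a),("scene",b)):
  cv2.polylines(i,[(proj(n,circ(.4193,.1809,.098))*16).astype(np.int32)],True,(0,0,255),1,shift=4)
cv2.imwrite("pics/s3.png",np.hstack([cv2.resize(i,None,fx=2,fy=2) for i in(a[180:400,180:360],b[80:300,250:450])]))
E
```

```text
time: 7.53
tool_pos: [0.4199, 0.1806, 0.0612]
ee_rot: [-0.416, 3.112, -0.0]
force: [-3.7, -1.2, 11.2]
opening: 0.0641
time: 8.2
tool_pos: [0.4195, 0.1805, 0.0597]
ee_rot: [0.416, -3.114, 0.0]
force: [-0.3, -0.9, 0.7]
opening: 0.088
time: 8.87
tool_pos: [0.4191, 0.1804, 0.1488]
ee_rot: [0.415, -3.112, 0.0]
force: [0.2, -0.2, -0.3]
opening: 0.0881
t 8.87 pos [0.4191 0.1804 0.1488] rows [ 0.394 -2.062 -0.006] jawdeg 105.2 F [ 0.16 -0.15 -0.29] open 0.0881 q6 -1.69
```

View pics/s3.png

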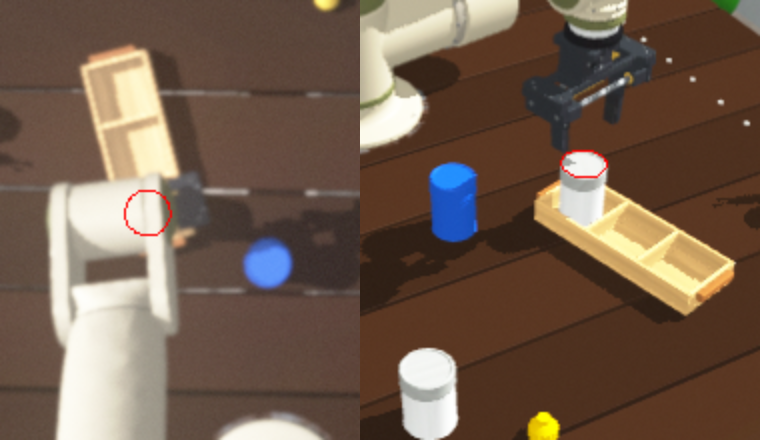

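The tin stands upright in slot 0 with its lid on the predicted outline. Next is tin 3.

```bash
python3 -m jog '[[[0.19,-1,0],0],[[0.19,-1,0],0],[[0.19,-1,0],0],[[0.19,-1,0],0],[[0.19,-1,0],0],[[0.19,-1,0],0],[[0.19,-1,0],0],[[0.19,-1,0],0]]' >/dev/null; python3 -m jog '[[[0.2,-1,0],0],[[0.2,-1,0],0],[[0.2,-1,0],0],[[0.2,-1,0],0],[[0.2,-1,0],0],[[0.2,-1,0],0],[[0.2,-1,0],0],[[0.2,-1,0],0]]' >/dev/null; python3 to.py .4512 -.2382 .055
```

```text
t 10.3 pos [ 0.4492 -0.224   0.1493] rows [ 0.009 -0.072  0.472] jawdeg 105.3 F [ 0.26  0.16 -0.18] open 0.0878 q6 -2.54
```

```bash
python3 -m jog '[[[0.01,-0.04,0.05],0],[[0.01,-0.07,0.12],0],[[0.01,-0.07,0.2],0],[[0.01,-0.07,0.3],0],[[0.01,-0.07,0.4],0],[[0.01,-0.07,0.45],0],[[0.01,-0.07,0.472],0],[[0.01,-0.07,0.472],0]]'; python3 -m jog '[[[0,0,0],0],[[0,0,0],0],[[0,0,0],0],[[0,0,0],0],[[0,0,0],0],[[0,0,0],0],[[0,0,0],0],[[0,0,0],0]]' 0; python3 -m jog '[[[0,0,-0.02],0],[[0,0,-0.06],0],[[0,0,-0.12],0],[[0,0,-0.18],0],[[0,0,-0.24],0],[[0,0,-0.3],0],[[0,0,-0.35],0],[[0,0,-0.38],0]]';  python3 -m jog '[[[0,0,0],0],[[0,0,0],0],[[0,0,0],0],[[0,0,0],0],[[0,0,0],0],[[0,0,0],0],[[0,0,0],0],[[0,0,0],0]]'; python3 to.py .5968 .2293 .131
```

```text
time: 10.97
tool_pos: [0.4507, -0.2388, 0.0543]
ee_rot: [0.418, -3.112, -0.003]
force: [-0.1, -0.2, -0.4]
opening: 0.0878
time: 11.63
tool_pos: [0.4507, -0.2391, 0.0559]
ee_rot: [-0.416, 3.114, 0.002]
force: [-0.1, 5.7, 3.9]
opening: 0.0637
time: 12.3
tool_pos: [0.451, -0.2402, 0.1327]
ee_rot: [-0.415, 3.113, -0.002]
force: [-0.6, 0.1, -6.8]
opening: 0.064
time: 12.97
tool_pos: [0.4509, -0.2399, 0.1312]
ee_rot: [0.416, -3.114, -0.0]
force: [-0.6, -0.1, -7.7]
opening: 0.0637
t 12.97 pos [ 0.4509 -0.2399  0.1312] rows [-1.319e+00  2.073e+00  1.000e-03] jawdeg 105.2 F [-0.55 -0.09 -7.7 ] open 0.0637 q6 -2.56
```

Tin 3 weighs about 7.7 N, so it is the heavy one. I'll set it back down here, deliver tin 1, then come back for it.

```bash
python3 -m jog '[[[0,0,0.05],0],[[0,0,0.13],0],[[0,0,0.21],0],[[0,0,0.29],0],[[0,0,0.34],0],[[0,0,0.365],0],[[0,0,0.375],0],[[0,0,0.382],0]]'; python3 -m jog '[[[0,0,0],0],[[0,0,0],0],[[0,0,0],0],[[0,0,0],0],[[0,0,0],0],[[0,0,0],0],[[0,0,0],0],[[0,0,0],0]]'; python3 to.py .451 -.24 .055
```

```text
time: 13.63
tool_pos: [0.4508, -0.2397, 0.0559]
ee_rot: [0.416, -3.114, -0.001]
force: [-7.2, 5.9, 16.7]
opening: 0.0634
time: 14.3
tool_pos: [0.4511, -0.24, 0.0559]
ee_rot: [-0.416, 3.113, -0.001]
force: [-3.6, 4.0, 6.9]
opening: 0.0637
t 14.3 pos [ 0.4511 -0.24    0.0559] rows [0.001 0.    0.004] jawdeg 105.2 F [-3.65  4.05  6.92] open 0.0637 q6 -2.56
```

It's down on the bench. I'll open, rise, and move towards tin 1.

```bash
python3 -m jog '[[[0,0,0],0],[[0,0,0],0],[[0,0,0],0],[[0,0,0],0],[[0,0,0],0],[[0,0,0],0],[[0,0,0],0],[[0,0,0],0]]' 1; python3 -m jog '[[[0,0,-0.1],0],[[0,0,-0.2],0],[[0,0,-0.3],0],[[0,0,-0.4],0],[[0,0,-0.46],0],[[0,0,-0.48],0],[[0,0,-0.48],0],[[0,0,-0.48],0]]'; python3 to.py .6611 -.1784 .15
```

```text
time: 14.97
tool_pos: [0.4509, -0.24, 0.0549]
ee_rot: [0.416, -3.114, 0.0]
force: [0.4, -0.1, 0.3]
opening: 0.088
time: 15.63
tool_pos: [0.4507, -0.2398, 0.1503]
ee_rot: [0.416, -3.113, -0.001]
force: [-0.2, -0.0, -0.2]
opening: 0.0882
t 15.63 pos [ 0.4507 -0.2398  0.1503] rows [-1.096e+00  2.000e-02  1.000e-03] jawdeg 105.2 F [-0.2  -0.01 -0.2 ] open 0.0882 q6 -2.56
```

```bash
python3 -m jog '[[[-1,0.02,0],0],[[-1,0.02,0],0],[[-1,0.02,0],0],[[-1,0.02,0],0],[[-1,0.02,0],0],[[-1,0.02,0],0],[[-1,0.02,0],0],[[-1,0.02,0],0]]' >/dev/null;  python3 to.py .6611 -.1784 .055
```

```text
t 16.3 pos [ 0.642  -0.1837  0.1496] rows [-0.1   -0.     0.473] jawdeg 105.2 F [-0.54 -0.22  0.14] open 0.0881 q6 -2.29
```

```bash
python3 -m jog '[[[-0.05,0,0],0],[[-0.1,0,0.08],0],[[-0.1,0,0.2],0],[[-0.1,0,0.3],0],[[-0.1,0,0.4],0],[[-0.1,0,0.45],0],[[-0.1,0,0.472],0],[[-0.1,0,0.472],0]]'; python3 -m jog '[[[0,0,0],0],[[0,0,0],0],[[0,0,0],0],[[0,0,0],0],[[0,0,0],0],[[0,0,0],0],[[0,0,0],0],[[0,0,0],0]]' 0; python3 -m jog '[[[0,0,-0.02],0],[[0,0,-0.06],0],[[0,0,-0.12],0],[[0,0,-0.18],0],[[0,0,-0.24],0],[[0,0,-0.3],0],[[0,0,-0.35],0],[[0,0,-0.38],0]]';  python3 -m jog '[[[0,0,0],0],[[0,0,0],0],[[0,0,0],0],[[0,0,0],0],[[0,0,0],0],[[0,0,0],0],[[0,0,0],0],[[0,0,0],0]]'; python3 to.py .5968 .2293 .131
```

```text
time: 16.97
tool_pos: [0.6614, -0.1789, 0.0562]
ee_rot: [0.414, -3.113, -0.001]
force: [-0.1, -0.0, -0.5]
opening: 0.0882
time: 17.63
tool_pos: [0.6625, -0.1784, 0.0574]
ee_rot: [-0.416, 3.113, -0.001]
force: [-1.2, 1.3, 5.4]
opening: 0.0639
time: 18.3
tool_pos: [0.6625, -0.1786, 0.1348]
ee_rot: [-0.415, 3.112, -0.002]
force: [0.7, -0.7, -2.4]
opening: 0.0639
time: 18.97
tool_pos: [0.6621, -0.1784, 0.1324]
ee_rot: [0.416, -3.114, -0.0]
force: [-0.5, 1.0, -2.3]
opening: 0.0639
t 18.97 pos [ 0.6621 -0.1784  0.1324] rows [-0.219  2.053  0.007] jawdeg 105.2 F [-0.47  1.03 -2.26] open 0.0639 q6 -2.27
```

Tin 1 weighs about 2.3 N, so it is light too. It goes to slot 2.

```bash
python3 -m jog '[[[-0.01,0.04,0],0],[[-0.02,0.12,0],0],[[-0.03,0.22,0],0],[[-0.05,0.35,0],0],[[-0.06,0.5,0],0],[[-0.08,0.66,0],0],[[-0.1,0.83,0],0],[[-0.11,1,0],0]]' >/dev/null;  python3 -m jog '[[[-0.02,0.17,0],0],[[-0.04,0.34,0],0],[[-0.05,0.5,0],0],[[-0.07,0.65,0],0],[[-0.08,0.78,0],0],[[-0.09,0.88,0],0],[[-0.1,0.95,0],0],[[-0.11,1,0],0]]' >/dev/null; python3 -m jog '[[[0,0.03,0],0],[[0,0.05,0],0],[[0,0.05,0],0],[[0,0.05,0],0],[[0,0.05,0],0],[[0,0.05,0],0],[[0,0.05,0],0],[[0,0.05,0],0]]' >/dev/null; python3 to.py .5968 .2293 .063
```

```text
t 20.97 pos [0.5972 0.2284 0.1325] rows [0.001 0.005 0.348] jawdeg 105.2 F [-1.34  1.01 -2.94] open 0.0639 q6 -1.66
```

```bash
python3 -m jog '[[[0,0,0.05],0],[[0,0,0.13],0],[[0,0,0.21],0],[[0,0,0.27],0],[[0,0,0.31],0],[[0,0,0.33],0],[[0,0,0.34],0],[[0,0,0.345],0]]'; python3 -m jog '[[[0,0,0.003],0],[[0,0,0.006],0],[[0,0,0.008],0],[[0,0,0.01],0],[[0,0,0.01],0],[[0,0,0.01],0],[[0,0,0.01],0],[[0,0,0.01],0]]'; python3 to.py .5968 .2293 .063
```

```text
time: 21.63
tool_pos: [0.5973, 0.2288, 0.0636]
ee_rot: [-0.416, 3.114, 0.0]
force: [-0.6, 0.2, -2.4]
opening: 0.064
time: 22.3
tool_pos: [0.5975, 0.2289, 0.0634]
ee_rot: [-0.415, 3.112, -0.0]
force: [-3.3, -1.2, 7.6]
opening: 0.0638
t 22.3 pos [0.5975 0.2289 0.0634] rows [0.003 0.003 0.002] jawdeg 105.2 F [-3.27 -1.19  7.64] open 0.0638 q6 -1.65
```

Contact with the tray floor is felt (+7.6 N). I'll release and rise, then head back for the heavy tin at (0.451,-0.240).

```bash
python3 -m jog '[[[0,0,0],0],[[0,0,0],0],[[0,0,0],0],[[0,0,0],0],[[0,0,0],0],[[0,0,0],0],[[0,0,0],0],[[0,0,0],0]]' 1;python3 -m jog '[[[0,0,-0.1],0],[[0,0,-0.2],0],[[0,0,-0.3],0],[[0,0,-0.4],0],[[0,0,-0.45],0],[[0,0,-0.46],0],[[0,0,-0.46],0],[[0,0,-0.46],0]]'; python3 to.py .4509 -.24 .15
```

```text
time: 22.97
tool_pos: [0.5971, 0.2288, 0.0615]
ee_rot: [0.416, -3.114, 0.0]
force: [-0.4, -0.2, -0.6]
opening: 0.0879
time: 23.63
tool_pos: [0.5966, 0.2287, 0.1523]
ee_rot: [0.415, -3.112, 0.0]
force: [-0.2, 0.1, -0.9]
opening: 0.0881
t 23.63 pos [0.5966 0.2287 0.1523] rows [ 1.318 -2.07   0.014] jawdeg 105.2 F [-0.22  0.05 -0.85] open 0.0881 q6 -1.66
```

```bash
python3 -m jog '[[[0.6,-1,0],0],[[0.6,-1,0],0],[[0.6,-1,0],0],[[0.6,-1,0],0],[[0.6,-1,0],0],[[0.6,-1,0],0],[[0.6,-1,0],0],[[0.6,-1,0],0]]' >/dev/null; python3 -m jog '[[[0.7,-1,0],0],[[0.7,-1,0],0],[[0.7,-1,0],0],[[0.7,-1,0],0],[[0.7,-1,0],0],[[0.7,-1,0],0],[[0.7,-1,0],0],[[0.7,-1,0],0]]' >/dev/null; python3 to.py .4509 -.24 .055
python3 - <<'E'
from h import *
a=robot.read_camera("top")[:,:,::-1].copy();b=robot.read_camera("scene")[:,:,::-1].copy()
for n,i in(("top",a),("scene",b)):
  for c in((.4195,.1805,.098),(.597,.2288,.098),(.451,-.24,.092)):cv2.polylines(i,[(proj(n,circ(*c))*16).astype(np.int32)],True,(0,0,255),1,shift=4)
cv2.imwrite("pics/s4.png",np.hstack([cv2.resize(i,None,fx=1.4,fy=1.4) for i in(a[150:410,180:460],b[90:350,160:450])]))
E
```

```text
t 24.97 pos [ 0.4511 -0.2258  0.1528] rows [ 0.019 -0.069  0.489] jawdeg 105.1 F [0.83 0.24 0.16] open 0.0879 q6 -2.53
```

View pics/s4.png

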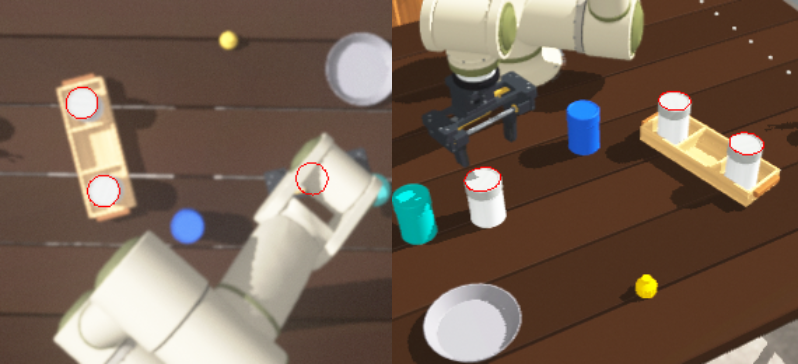

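Both light tins stand upright, centred in the end compartments, and all the lids match their outlines. I'll re-grasp the heavy tin and lift it.

```bash
python3 -m jog '[[[0.02,-0.04,0.05],0],[[0.02,-0.07,0.12],0],[[0.02,-0.07,0.2],0],[[0.02,-0.07,0.3],0],[[0.02,-0.07,0.4],0],[[0.02,-0.07,0.46],0],[[0.02,-0.07,0.487],0],[[0.02,-0.07,0.487],0]]'; python3 -m jog '[[[0,0,0],0],[[0,0,0],0],[[0,0,0],0],[[0,0,0],0],[[0,0,0],0],[[0,0,0],0],[[0,0,0],0],[[0,0,0],0]]' 0; python3 -m jog '[[[0,0,-0.03],0],[[0,0,-0.1],0],[[0,0,-0.2],0],[[0,0,-0.3],0],[[0,0,-0.4],0],[[0,0,-0.5],0],[[0,0,-0.58],0],[[0,0,-0.64],0]]';  python3 -m jog '[[[0,0,-0.04],0],[[0,0,-0.06],0],[[0,0,-0.06],0],[[0,0,-0.06],0],[[0,0,-0.06],0],[[0,0,-0.06],0],[[0,0,-0.06],0],[[0,0,-0.06],0]]'; python3 -m jog '[[[0,0,0],0],[[0,0,0],0],[[0,0,0],0],[[0,0,0],0],[[0,0,0],0],[[0,0,0],0],[[0,0,0],0],[[0,0,0],0]]'; python3 to.py .45 -.24 .2
python3 - <<'E'
from h import *
b=robot.read_camera("scene")[:,:,::-1].copy()
cv2.imwrite("pics/s5.png",b)
E
```

```text
time: 25.73
tool_pos: [0.4508, -0.239, 0.0547]
ee_rot: [0.418, -3.112, -0.003]
force: [-1.0, 0.4, -0.2]
opening: 0.0883
time: 26.4
tool_pos: [0.4511, -0.2399, 0.0568]
ee_rot: [-0.416, 3.113, -0.001]
force: [0.4, 3.6, 6.5]
opening: 0.0641
time: 27.07
tool_pos: [0.4505, -0.2398, 0.1852]
ee_rot: [0.415, -3.114, -0.0]
force: [0.1, -0.2, -6.9]
opening: 0.0637
time: 27.73
tool_pos: [0.4508, -0.2399, 0.1958]
ee_rot: [0.415, -3.114, -0.001]
force: [-0.7, 0.4, -6.5]
opening: 0.0637
time: 28.4
tool_pos: [0.4509, -0.24, 0.1962]
ee_rot: [0.416, -3.114, 0.0]
force: [-1.1, -0.6, -6.5]
opening: 0.064
t 28.4 pos [ 0.4509 -0.24    0.1962] rows [ 0.004  0.001 -0.019] jawdeg 105.2 F [-1.07 -0.6  -6.46] open 0.064 q6 -2.56
```

View pics/s5.png

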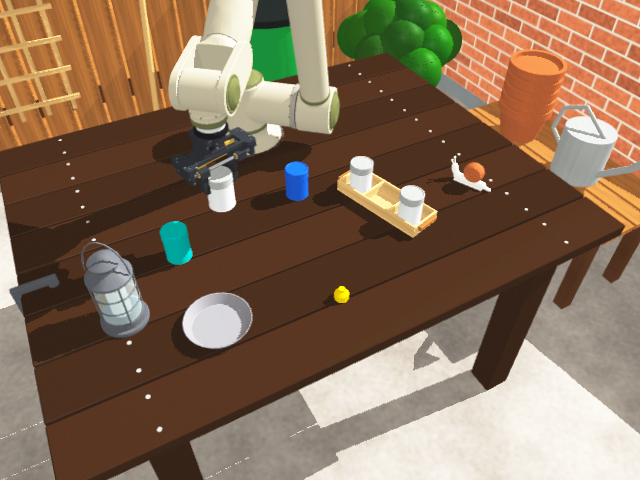

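The heavy tin hangs upright in the gripper at about (221,190), with its underside about 14 cm up. The other two stand in the tray at (361,170) and (411,205), and the bystanders haven't moved. I'm handing in.

```bash
python3 -c "
from bench import robot
robot.close_job();s=robot.state();print(s['time'],s['tool_pos'],s['opening'],s['force'])"
```

```text
the job is handed in; nothing more can be done
the job is handed in; nothing more can be done
```

I hefted all three tins, put the two lighter ones in the tray and handed in at about 28.5 s of the 72 s, still holding the heaviest. The hand-in gives no verdict, and the state read I tried after it was refused, so the last checks are from just before.

| Tin (start position) | Measured weight | Where it ended |
|---|---|---|
| (0.456, -0.049) | about 3.2 N | tray slot 0 |
| (0.661, -0.178) | about 2.3 N | tray slot 2 |
| (0.451, -0.240) | about 7.7 N | held in the gripper |

- **Held tin:** the fingers stayed at 64 mm opening and the last picture showed it upright and clear of everything. I put its underside at about 14 cm above the bench, worked out from the gripper height.
- **Tray tins:** each was lowered until contact was felt, then released. Both matched their predicted outlines in the two camera views, upright and centred in their compartments.
- **Bystanders:** the lantern, snail, saucer and spout cap looked unmoved in the last picture; I did not measure their positions.
- **Disagreements:**
  - The heavy tin read 6.5–6.9 N on the second lift against 7.7 N on the first (force readings are noisy by about 1 N), still well above both light tins and the 5.1 N limit.
  - My scene-camera corner fit of the tray was off, so I used the top-camera fit, and the placing confirmed it.

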